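# Hang the lift-off lid on the dry-block incubator

### The arm

A 7-joint arm with a two-finger parallel gripper is mounted at the origin on the work surface. World frame = base frame: x ahead of the robot, y to its left, z up, the work surface at z = 0. Lengths are in m, angles in rad, forces in N, time in s.
With the tool pointing down it reaches from about 0.4 to 0.85 m from the base axis. Payload 6.9 kg.
Tool frame: the origin (TCP) lies on the front face of the gripper's body, between the roots of the fingers; the fingertips stand 73 mm ahead of it and the grasp point (between the pads) lies 54 mm ahead of it (robot.tip_reach is the distance from the TCP to the fingertips, in m); z points along the fingers, y is the line along which they close (so a half turn about z gives the same grasp; the last joint's range is limited). The gripper opens to 85 mm and grips with 20 to 120 N. Pads are 22 mm wide; open, the fingers measure 114 mm over their backs; the gripper's body (76 mm by 85 mm) begins 54 mm behind the grasp point. The pads swing forward as they close: fully open they stand 13 mm farther back than shut.
Start: joints at [1.337, 0.507, -0.238, 1.5, 0.126, 1.149, -0.155], TCP at [0.208, -0.589, 0.304] pointing down, gripper open.
Joint ranges: [-3.08, 3.08], [-0.24, 2.05], [-1.43, 1.35], [0, 2.5], [-1.52, 4.66], [0.17, 1.96], [-2.89, 2.89]. Speed limits (rad/s): [2.39, 2.39, 3.14, 3.14, 3.14, 3.14, 3.14].

### API

Orientations are given as a 3x3 rotation matrix whose columns are the frame's x, y, z axes.
In Python, from rig import robot gives the robot as it stands.
- The arm moves only by the shell command python3 -m creep 'ROWS' [OPENING] [FORCE]. ROWS is JSON, a list of rows, each an object with "travel": the shift along the tool's x, y, z in cm, a list of three; "turn": the turn, a rotation vector about the tool's x, y, z in degrees, a list of three. In form: [{"travel": [tx, ty, tz], "turn": [ax, ay, az]}, ...]. A call has exactly 10 rows; each row shifts and turns the commanded pose from where the row before left it, along the tool's axes as they then stand; what a row does not reach is not made up. A row lasts 1/10 s, in which the tool goes at most 50 mm and 8.59 degrees, less where a joint would pass 70% of its speed; a pose out of reach is approached as far as the arm can. A call is refused whole if a number of a shift passes 5 or a number of a turn 8.59, either way. A call with a gripper value outside its range is refused whole. OPENING is the finger opening in cm, from 0 to 8.54, set as the call begins (- or left out, the last holds). The fingers move at their own pace and stop on an object; FORCE is the grip in N (left out, the last holds). Time passes only in rows, so rows that do not move let the fingers close, or fill a call up. It gives the time, the measured TCP pose, the force, the opening and the grip force at its end, in the units of the state.
- robot.state(): the state, without advancing time (a new reading comes with each control period).
- robot.read_camera(name): name is "scene" or "top" or "wrist"; returns (picture, depth): 384x512x3 uint8, red, green, blue; 384x512 float32, m along the optical axis (not along the pixel's ray), 0 where there is no reading.
- robot.camera_model(name): a dict with "fov_y" (degrees; the focal length in pixels is half the picture's height over the tangent of half this angle, whatever the lens; pixels are square), "cx", "cy" (the principal point, pixels), "k1" (the pictures are not rectified: a ray, as slopes to the right and down, at radius r is drawn at 1 + k1 r^2 times it, then the intrinsics apply), "eye" and "attitude" of the camera in the world. Camera axes: x right, y up, looking along -z (the intrinsics and any distortion apply to the point x, -y, -z); pixel columns grow to the right and rows downward; lengths in m; the calibration is good to about 2 mm. A picture is of the moment at which its call begins: read the wrist's pose just before it. camera_model takes no time and is no camera call; for the wrist camera it gives the pose at the moment of the call.
- robot.job_done(): hands the job in; it is judged then, once.
The state is a dict: "clock": time; "joint_positions": joint angles; "joint_vel": joint speeds; "effort": joint torques, N m; "tcp_pos": TCP position; "eef_rot": TCP orientation; "contact_force": force on the tool from outside, world axes, zero at the start; "torque": the same for the moment, N m; "opening": opening from 0.0 (shut) to 1.0 (fully open); "finger_force": force on a finger pad.
Only numpy, scipy, OpenCV 4.12 (cv2) and the standard library are available. Lean on these libraries where they do the work, as an engineer would, in place of code of your own. Each camera call takes 0.05 s, during which the arm holds its last target. There are 200 camera calls.

### The job

The incubator on the lab bench stands open: take the orange lid by its black handle and lower it, without dropping it, so that its two hinge knuckles go down over the two steel pins behind the sample bay and the lid lies flat and closed on the rim, then let go. Do not disturb the white tray cover; it is not the one that belongs here.

Things in the scene. Friction and masses are not known exactly. Their poses are not given: they have to be found in the camera images.
- lid_grip (a point): Centre of the black handle bar (16 mm thick along x, 90 along y, 20 tall) of the loose orange lid, 0.3 kg, lying flat on the bench. The bar stands on two posts, its centre 40 mm above the lid's top and 74 mm above its lower edge. The lid is a shell 160 (x) by 190 (y) by 34 mm tall, open below. Axes: z up, x to the edge with the knuckles, y to the left.
- knuckle_left (a point): Point in the orange lid's left (+y) knuckle where the pin ends up: 105 mm along x, 60 along y and 58 below lid_grip; 16 mm above the lid's lower edge. A knuckle is 24 mm wide along y, reaches 131 mm from the lid's centre, and has a slot along y, open below: 40 mm wide at the mouth, 24 at the roof, 10 mm above this point. Axes as lid_grip.
- knuckle_right (a point): The same point in the orange lid's right knuckle: 105 mm along x, 60 mm along -y and 58 mm below lid_grip. When the lid is home, each knuckle point coincides with its pin point (left on left, right on right) and the lid's axes are parallel to those of the pin points.
- pin_left (a point): Middle of the incubator's left steel hinge pin: level along y, 10 mm thick, 48 mm free between two dark upright plates that rise 6 mm above its axis, which is 16 mm above the rim that carries the lid (rim 95 mm above the bench, 160 by 190 mm, centred 105 mm along -x from the pins' line). Axes: z up, x from the sample bay to the pins, y to the left.
- pin_right (a point): Middle of the same incubator's right hinge pin, 120 mm along -y from pin_left, same axes. The incubator is fixed, 250 by 190 mm, grey, black behind under the bright pins, with a white console 70 mm high on its front (-x) side and capped sample tubes in its open bay, all below the rim.
- cover_grip (a point): Centre of the black handle bar of the white tray cover, a loose bystander of the same shape and size as the orange lid but without knuckles; 74 mm above its lower edge. To be left alone.

How it is judged:
By the outcome, as a careful person would: the job done as asked, in the order asked, and still so for the second after the job is handed in, with the robot touching nothing.
It also fails if it takes over 56 s, if anything falls off the work surface, if the arm or the gripper's body presses on something with over 40 N, if the wrist force passes 120 N, or if a joint passes its speed limit or range.

## Working session

There is one attempt and no reset: what is moved stays moved. The work goes in short steps, Python scripts to look and compute and a shell command to move; the robot and the scene stay as the last step left them, time stands still between calls to the robot, and variables do not carry over. Pictures are saved under pics/ and viewed, at most 10 in all, crops included, and the job is handed in when it is done.

```bash
mkdir -p pics
cat > h.py <<'E'
import numpy as np, cv2
from rig import robot
def snap(name, fn):
    m=robot.camera_model(name); p,d=robot.read_camera(name)
    cv2.imwrite(fn+'.png',p[:,:,::-1]); np.savez(fn+'.npz',p=p,d=d,**{k:np.array(v) for k,v in m.items()})
def world(fn):
    z=np.load(fn+'.npz'); d=z['d']; H,W=d.shape; f=H/2/np.tan(np.radians(float(z['fov_y']))/2)
    v,u=np.mgrid[:H,:W]
    K=np.array([[f,0,float(z['cx'])],[0,f,float(z['cy'])],[0,0,1]])
    s=cv2.undistortPoints(np.stack([u,v],-1).reshape(-1,1,2).astype(np.float64),K,np.array([float(z['k1']),0,0,0,0])).reshape(H,W,2)
    P=np.stack([s[...,0]*d,-s[...,1]*d,-d],-1)@z['attitude'].T+z['eye']
    P[d==0]=np.nan
    return z['p'],P
E
python3 - <<'E'
from h import *
for n in('scene','top'):
    snap(n,'pics/'+n+'1'); print(n,robot.camera_model(n))
a=np.vstack([cv2.imread('pics/scene1.png'),cv2.imread('pics/top1.png')])
cv2.imwrite('pics/both.png',np.hstack([a[:384],a[384:]])[:, :] if 0 else cv2.resize(a,(400*1,600)))
print(robot.state())
E
```

```text
scene {'fov_y': 48.21545497149104, 'cx': 254.1167215331737, 'cy': 182.10847700159204, 'k1': -0.02305012737817496, 'eye': array([1.08244196, 0.30722029, 1.08347472]), 'attitude': array([[-0.52074265, -0.73280137,  0.43798317],
       [ 0.85367377, -0.45193104,  0.25884248],
       [ 0.00825806,  0.50868506,  0.86091307]])}
top {'fov_y': 48.98872265078853, 'cx': 255.15481157076226, 'cy': 184.32169792394993, 'k1': 0.036480898313023924, 'eye': array([0.36116624, 0.00441734, 1.22627144]), 'attitude': array([[-0.02650277,  0.98206627, -0.18666397],
       [-0.99956972, -0.02838243, -0.00740399],
       [-0.01256918,  0.18638742,  0.98239592]])}
{'clock': 0.1, 'joint_positions': array([ 1.33650637,  0.50827037, -0.23751691,  1.50104314,  0.12572438,
        1.14891869, -0.15477512]), 'joint_vel': array([ 0.00043034, -0.00295178, -0.00199382, -0.00104917, -0.0011813 ,
       -0.00038885, -0.0011562 ]), 'effort': array([-6.06328016e-03, -6.21830678e+01, -2.19518334e+00, -2.50200999e+01,
        1.24575355e-02,  7.79881870e-03,  8.84483654e-06]), 'tcp_pos': array([ 0.2081107 , -0.58897187,  0.30310216]), 'eef_rot': array([[ 9.42812995e-01,  3.33321601e-01, -6.06118257e-04],
       [ 3.33322146e-01, -9.42811749e-01,  1.53360215e-03],
       [-6.02726897e-05, -1.64793268e-03, -9.99998640e-01]]), 'contact_force': array([-0.01803373, -1.07955324, -0.4787427 ]), 'torque': array([-0.03995415, -0.00141843,  0.06424534]), 'finger_force': 0.0, 'opening': 0.9982091761943422}
```

View pics/top1.png

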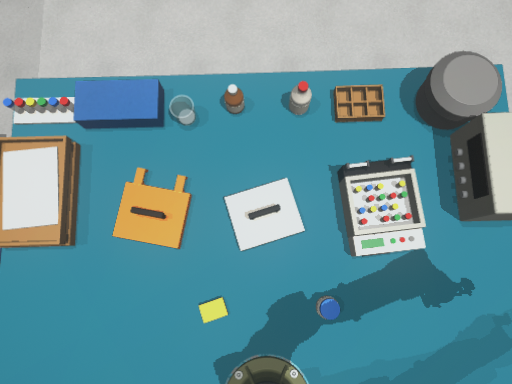

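View pics/scene1.png

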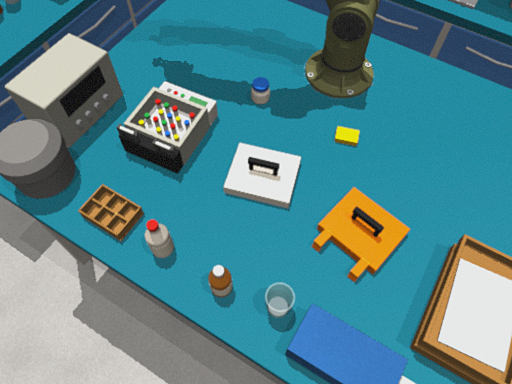

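The top view shows the orange lid at (152,215), with its knuckles up at (140,176) and (181,184). The white cover is at (264,213). The incubator is at (385,205), with its pins at about (357,166) and (400,160). The scene view agrees.

```bash
cat > m.py <<'E'
from h import *
def rect(P,m):
    q=P[m][:,:2]; q=q[~np.isnan(q).any(1)]; return cv2.minAreaRect((q*1000).astype(np.float32))
for n in('top1','scene1'):
    p,P=world('pics/'+n); hsv=cv2.cvtColor(p,cv2.COLOR_RGB2HSV); X,Y,Z=P[...,0],P[...,1],P[...,2]
    o=(hsv[...,0]>8)&(hsv[...,0]<22)&(hsv[...,1]>200)&(hsv[...,2]>150)&(Y>0.1)&(Y<0.5)&(X<0.6)
    k=cv2.morphologyEx((o).astype(np.uint8),cv2.MORPH_OPEN,np.ones((3,3)))>0
    print(n,'orange',o.sum(),rect(P,k),'z',np.nanmedian(Z[k]))
    h=(p.max(2)<60)&(Z>.062)&(Z<.1)&(Y>0.1)&(Y<.5)&(X>.25)&(X<.55)
    print(' handle',h.sum(),np.nanmedian(P[h],0),rect(P,h))
    r=(Z>.085)&(Z<.105)&(Y<-.2)&(Y>-.5)&(X>.2)&(X<.6)
    print(' rim',r.sum(),rect(P,r))
    b=(Z>.106)&(Z<.125)&(Y<-.2)&(Y>-.5)&(X>.2)&(X<.6)
    nn,l,s,c=cv2.connectedComponentsWithStats(b.astype(np.uint8))
    for i in range(1,nn):
        if s[i,4]>5: print(' pin',s[i],rect(P,l==i),np.nanmean(P[l==i],0))
    b=(p.min(2)>170)&(Z>.08)&(Z<.13)&(Y<-.2)&(Y>-.5)&(X>.2)&(X<.6)
    nn,l,s,c=cv2.connectedComponentsWithStats(b.astype(np.uint8))
    for i in range(1,nn):
        if s[i,4]>5: print(' bright',s[i],rect(P,l==i),np.nanmean(P[l==i],0))
E
python3 m.py
```

```text
top1 orange 0 ((0.0, 0.0), (0.0, 0.0), 0.0) z nan
 handle 3 [0.50213885 0.26920222 0.07077688] ((501.99871826171875, 269.28302001953125), (0.27191781997680664, 5.430317401885986), 88.83686828613281)
 rim 1237 ((520.2327880859375, -334.74530029296875), (159.74888610839844, 193.37820434570312), 5.327342510223389)
 bright [346 171  80  64 942] ((520.0425415039062, -335.4191589355469), (159.399169921875, 191.82513427734375), 5.022926330566406) [ 0.51185928 -0.33163399  0.0951558 ]
scene1 orange 3366 ((523.227783203125, 312.415771484375), (186.81423950195312, 183.00982666015625), 77.40833282470703) z 0.03396238703223298
 handle 216 [0.51484019 0.31618376 0.08281686] ((513.67578125, 314.96600341796875), (83.5564956665039, 17.32430648803711), 77.19300079345703)
 rim 975 ((521.8406372070312, -330.48638916015625), (163.9926300048828, 194.91464233398438), 5.327636241912842)
 bright [126  87  82  59 583] ((520.461181640625, -331.7733154296875), (161.71640014648438, 192.08921813964844), 4.680931568145752) [ 0.52005262 -0.32715033  0.09517975]
  return np.nanmean(a, axis, out=out, keepdims=keepdims)
```

```bash
sed -i 's/X<.6)/X<.72)/g; s/X<0.6)/X<.75)/; s/(X>.25)&(X<.55)/(X>.35)\&(X<.65)/' m.py; sed -i 's/(p.min(2)>170)&(Z>.08)/(p.min(2)>170)\&(X>.6)\&(Z>.05)/' m.py; python3 m.py 2>&1
python3 -c "
from h import *
print(robot.camera_model('wrist'))"
```

```text
return np.nanmean(a, axis, out=out, keepdims=keepdims)
top1 orange 0 ((0.0, 0.0), (0.0, 0.0), 0.0) z nan
 handle 3 [0.50213885 0.26920222 0.07077688] ((501.99871826171875, 269.28302001953125), (0.27191781997680664, 5.430317401885986), 88.83686828613281)
 rim 1340 ((536.6428833007812, -333.215087890625), (192.7115020751953, 193.37820434570312), 5.327342510223389)
 pin [390 155  24   9 105] ((629.69580078125, -381.9469909667969), (16.035362243652344, 59.939762115478516), 5.6086273193359375) [ 0.62900561 -0.38235743  0.11533787]
 pin [346 161  24   9 101] ((618.28955078125, -264.23968505859375), (15.540630340576172, 59.84947967529297), 5.726809978485107) [ 0.61799698 -0.26362714  0.11502708]
 bright [394 157  18   5  55] ((629.6810302734375, -384.30914306640625), (7.9444427490234375, 45.59801483154297), 6.298271179199219) [ 0.62931019 -0.384351    0.11539699]
 bright [349 163  18   5  56] ((618.3861694335938, -263.9433288574219), (8.656792640686035, 47.39234924316406), 3.340022563934326) [ 0.61814651 -0.26398624  0.11521101]
 bright [392 169  23   4  39] ((603.6296997070312, -390.289001
[... 951 characters left out ...]
75232) [ 0.60301094 -0.39359423  0.09485523]
 bright [120 126  14   8  41] ((632.2577514648438, -382.1199951171875), (9.56317138671875, 48.09968948364258), 6.986238479614258) [ 0.63187077 -0.38127551  0.11466555]
 bright [155 141  15   8  45] ((621.314697265625, -263.4113464355469), (43.17133331298828, 25.0574893951416), 65.86869049072266) [ 0.62036434 -0.26380904  0.11424039]
{'fov_y': 60.03784311709327, 'cx': 257.1691640043826, 'cy': 195.75458679241578, 'k1': -0.06530709704815327, 'eye': array([ 0.27631927, -0.56531861,  0.37263653]), 'attitude': array([[ 0.33350902,  0.90420219,  0.26681478],
       [-0.94274458,  0.32050165,  0.09225698],
       [-0.00209562, -0.28230672,  0.95932191]])}
```

```bash
python3 -m creep '[{"travel":[0,0,0],"turn":[0,0,-8.2]},{"travel":[0,0,0],"turn":[0,0,-8.2]},{"travel":[0,0,0],"turn":[0,0,-8.2]},{"travel":[0,0,0],"turn":[0,0,-8.2]},{"travel":[0,0,0],"turn":[0,0,-8.3]},{"travel":[0,0,0],"turn":[0,0,-8.3]},{"travel":[0,0,0],"turn":[0,0,-8.3]},{"travel":[0,3.2,0],"turn":[0,0,0]},{"travel":[0,3.3,0],"turn":[0,0,0]},{"travel":[0,3.3,0],"turn":[0,0,0]}]' 8.54
python3 -m creep '[{"travel":[4,0,0],"turn":[0,0,0]},{"travel":[4,0,0],"turn":[0,0,0]},{"travel":[4,0,0],"turn":[0,0,0]},{"travel":[4,0,0],"turn":[0,0,0]},{"travel":[4,0,0],"turn":[0,0,0]},{"travel":[4,0,0],"turn":[0,0,0]},{"travel":[4,0,0],"turn":[0,0,0]},{"travel":[4,0,0],"turn":[0,0,0]},{"travel":[4,0,0],"turn":[0,0,0]},{"travel":[4,0,0],"turn":[0,0,0]}]'
```

```text
clock: 1.1
tcp_pos: [0.3043, -0.6113, 0.3035]
eef_rot: [[0.223, 0.975, -0.0], [0.975, -0.223, 0.001], [0.001, -0.001, -1.0]]
contact_force: [-0.4, -1.6, -0.0]
opening: 0.998
finger_force: 0.0
clock: 2.1
tcp_pos: [0.3925, -0.2194, 0.3038]
eef_rot: [[0.222, 0.975, -0.0], [0.975, -0.222, 0.0], [-0.0, -0.0, -1.0]]
contact_force: [1.2, 0.1, 0.5]
opening: 1.002
finger_force: 0.0
```

```bash
python3 -m creep '[{"travel":[4.5,0,0],"turn":[0,0,0]},{"travel":[4.5,0,0],"turn":[0,0,0]},{"travel":[4.5,0,0],"turn":[0,0,0]},{"travel":[4.5,0,0],"turn":[0,0,0]},{"travel":[4.5,0,0],"turn":[0,0,0]},{"travel":[4.5,0,0],"turn":[0,0,0]},{"travel":[4.5,0,0],"turn":[0,0,0]},{"travel":[4.5,0,0],"turn":[0,0,0]},{"travel":[4.5,0,0],"turn":[0,0,0]},{"travel":[4.5,0,0],"turn":[0,0,0]}]'
python3 -m creep '[{"travel":[4,0,0],"turn":[0,0,0]},{"travel":[3,0,0],"turn":[0,0,0]},{"travel":[2,0,0],"turn":[0,0,0]},{"travel":[0.8,0,0],"turn":[0,0,0]},{"travel":[0,0,0],"turn":[0,0,0]},{"travel":[0,0,0],"turn":[0,0,0]},{"travel":[0,0,0],"turn":[0,0,0]},{"travel":[0,0,0],"turn":[0,0,0]},{"travel":[0,0,0],"turn":[0,0,0]},{"travel":[0,0,0],"turn":[0,0,0]}]'
cat > w.py <<'E'
from h import *
import sys
snap('wrist','pics/w1'); p,P=world('pics/w1'); hsv=cv2.cvtColor(p,cv2.COLOR_RGB2HSV); X,Y,Z=P[...,0],P[...,1],P[...,2]
def rect(m):
    q=P[m][:,:2]; q=q[~np.isnan(q).any(1)]; return cv2.minAreaRect((q*1000).astype(np.float32))
o=(hsv[...,0]>5)&(hsv[...,0]<25)&(hsv[...,1]>180)&(hsv[...,2]>100)&(abs(Z-.034)<.008)
o=cv2.morphologyEx(o.astype(np.uint8),cv2.MORPH_OPEN,np.ones((5,5)))>0
print('lid',o.sum(),rect(o))
h=(p.max(2)<80)&(Z>.079)&(Z<.09)&(abs(X-.514)<.08)&(abs(Y-.315)<.08)
print('handle',h.sum(),rect(h),np.nanmedian(Z[h]))
s=robot.state();print(s['tcp_pos'],s['eef_rot'])
E
python3 w.py
```

```text
clock: 3.1
tcp_pos: [0.4927, 0.2193, 0.3036]
eef_rot: [[0.222, 0.975, -0.0], [0.975, -0.222, -0.001], [-0.001, -0.0, -1.0]]
contact_force: [1.0, -0.1, -0.4]
opening: 1.003
finger_force: 0.0
clock: 4.1
tcp_pos: [0.5145, 0.3128, 0.3041]
eef_rot: [[0.223, 0.975, 0.0], [0.975, -0.223, -0.0], [-0.0, 0.0, -1.0]]
contact_force: [-0.1, -0.3, 0.1]
opening: 1.002
finger_force: 0.0
lid 23413 ((532.8339233398438, 309.95452880859375), (187.90118408203125, 204.72299194335938), 78.00506591796875)
handle 1582 ((510.6837463378906, 315.4784851074219), (88.77397918701172, 15.003862380981445), 77.8779296875) 0.08322442568262
[0.51443774 0.31299766 0.30402853] [[ 2.22456172e-01  9.74942668e-01  2.11815403e-04]
 [ 9.74942690e-01 -2.22456176e-01 -4.58034228e-06]
 [ 4.26540735e-05  2.07526804e-04 -9.99999978e-01]]
```

View pics/w1.png

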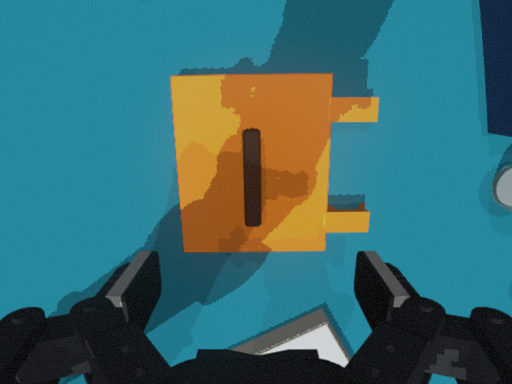

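The wrist view shows the lid square with the gripper: handle at (253,178), knuckles at (352,110) and (346,220), and the white cover clear below. I'll go down and grip.

```bash
python3 -m creep '[{"travel":[0.2,-0.4,0],"turn":[0,0,-0.7]},{"travel":[0,0,2],"turn":[0,0,0]},{"travel":[0,0,3],"turn":[0,0,0]},{"travel":[0,0,3],"turn":[0,0,0]},{"travel":[0,0,3],"turn":[0,0,0]},{"travel":[0,0,2.5],"turn":[0,0,0]},{"travel":[0,0,2],"turn":[0,0,0]},{"travel":[0,0,1.5],"turn":[0,0,0]},{"travel":[0,0,0.8],"turn":[0,0,0]},{"travel":[0,0,0],"turn":[0,0,0]}]' 8.54
python3 -m creep '[{"travel":[0,0,0],"turn":[0,0,0]},{"travel":[0,0,0],"turn":[0,0,0]},{"travel":[0,0,0],"turn":[0,0,0]},{"travel":[0,0,0],"turn":[0,0,0]},{"travel":[0,0,0],"turn":[0,0,0]},{"travel":[0,0,0],"turn":[0,0,0]},{"travel":[0,0,0],"turn":[0,0,0]},{"travel":[0,0,0],"turn":[0,0,0]},{"travel":[0,0,0],"turn":[0,0,0]},{"travel":[0,0,0],"turn":[0,0,0]}]' 0 80
```

```text
clock: 5.15
tcp_pos: [0.5106, 0.3161, 0.1252]
eef_rot: [[0.21, 0.978, -0.001], [0.978, -0.21, -0.001], [-0.001, -0.001, -1.0]]
contact_force: [0.3, 0.2, -1.1]
opening: 1.0
finger_force: 0.0
clock: 6.15
tcp_pos: [0.5111, 0.3163, 0.1265]
eef_rot: [[0.21, 0.978, 0.001], [0.978, -0.21, 0.0], [0.0, 0.001, -1.0]]
contact_force: [-0.6, -1.6, 6.0]
opening: 0.175
finger_force: 79.0
```

```bash
python3 -m creep '[{"travel":[0,0,-0.5],"turn":[0,0,0]},{"travel":[0,0,-1.5],"turn":[0,0,0]},{"travel":[0,0,-2.5],"turn":[0,0,0]},{"travel":[0,0,-3],"turn":[0,0,0]},{"travel":[0,0,-3],"turn":[0,0,0]},{"travel":[0,0,-3],"turn":[0,0,0]},{"travel":[0,0,-3],"turn":[0,0,0]},{"travel":[0,0,-2],"turn":[0,0,0]},{"travel":[0,0,-1.5],"turn":[0,0,0]},{"travel":[0,0,0],"turn":[0,0,0]}]'
python3 -m creep '[{"travel":[-1,0.2,0],"turn":[0,0,0]},{"travel":[-2,0.5,0],"turn":[0,0,0]},{"travel":[-3,0.7,0],"turn":[0,0,0]},{"travel":[-3.5,0.8,0],"turn":[0,0,0]},{"travel":[-3.5,0.8,0],"turn":[0,0,0]},{"travel":[-3.5,0.8,0],"turn":[0,0,0]},{"travel":[-3.5,0.8,0],"turn":[0,0,0]},{"travel":[-3.5,0.8,0],"turn":[0,0,0]},{"travel":[-3.5,0.8,0],"turn":[0,0,0]},{"travel":[-3.5,0.8,0],"turn":[0,0,0]}]'
```

```text
clock: 7.15
tcp_pos: [0.511, 0.3168, 0.3287]
eef_rot: [[0.21, 0.978, 0.003], [0.978, -0.21, 0.002], [0.003, 0.003, -1.0]]
contact_force: [0.9, 0.0, -2.5]
opening: 0.176
finger_force: 78.4
clock: 8.15
tcp_pos: [0.514, 0.0008, 0.3247]
eef_rot: [[0.211, 0.978, -0.002], [0.978, -0.211, -0.0], [-0.001, -0.002, -1.0]]
contact_force: [1.2, -0.3, -3.2]
opening: 0.172
finger_force: 78.2
```

```bash
python3 -m creep '[{"travel":[-3.5,0.8,0],"turn":[0,0,0]},{"travel":[-3.5,0.8,0],"turn":[0,0,0]},{"travel":[-3.5,0.8,0],"turn":[0,0,0]},{"travel":[-3.5,0.8,0],"turn":[0,0,0]},{"travel":[-3.5,0.8,0],"turn":[0,0,0]},{"travel":[-3.5,0.8,0],"turn":[0,0,0]},{"travel":[-3.5,0.8,0],"turn":[0,0,0]},{"travel":[-3.5,0.8,0],"turn":[0,0,0]},{"travel":[-3,0.7,0],"turn":[0,0,0]},{"travel":[-1.5,0.5,0],"turn":[0,0,0]}]'
python3 -m creep '[{"travel":[0,0,0],"turn":[0,0,-2]},{"travel":[0,0,0],"turn":[0,0,-4]},{"travel":[0,0,0],"turn":[0,0,-5]},{"travel":[0,0,0],"turn":[0,0,-4]},{"travel":[0,0,0],"turn":[0,0,-2.4]},{"travel":[0,0,0],"turn":[0,0,0]},{"travel":[0,0,0],"turn":[0,0,0]},{"travel":[0,0,0],"turn":[0,0,0]},{"travel":[0,0,0],"turn":[0,0,0]},{"travel":[0,0,0],"turn":[0,0,0]}]'
python3 - <<'E'
from h import *
for n in('wrist','scene','top'): snap(n,'pics/%s2'%n)
def show(n):return cv2.imread('pics/%s2.png'%n)
cv2.imwrite('pics/c2.png',cv2.resize(np.hstack([show('wrist'),show('scene')]),(800,300)))
for n in('wrist','scene','top'):
    p,P=world('pics/%s2'%n); hsv=cv2.cvtColor(p,cv2.COLOR_RGB2HSV); Z=P[...,2]
    o=(hsv[...,0]>5)&(hsv[...,0]<25)&(hsv[...,1]>180)&(hsv[...,2]>100)&(P[...,1]<-.1)&(Z>.15)
    t=o&(abs(Z-np.nanmedian(Z[o]))<.01)
    t=cv2.morphologyEx(t.astype(np.uint8),cv2.MORPH_OPEN,np.ones((3,3)))>0
    q=P[t]; A=np.c_[q[:,:2],np.ones(len(q))]
    print(n,t.sum(),cv2.minAreaRect((q[:,:2]*1000).astype(np.float32)),'plane',np.linalg.lstsq(A,q[:,2],rcond=None)[0],np.median(q[:,2]))
s=robot.state();print(s['tcp_pos'],s['eef_rot'])
E
```

```text
clock: 9.15
tcp_pos: [0.519, -0.3346, 0.324]
eef_rot: [[0.215, 0.977, -0.004], [0.977, -0.215, -0.0], [-0.001, -0.003, -1.0]]
contact_force: [0.3, 0.1, -3.1]
opening: 0.177
finger_force: 78.2
clock: 10.15
tcp_pos: [0.5212, -0.3304, 0.3259]
eef_rot: [[-0.092, 0.996, -0.0], [0.996, 0.092, 0.0], [0.0, -0.0, -1.0]]
contact_force: [0.1, 0.2, -2.6]
opening: 0.172
finger_force: 78.3
wrist 70837 ((544.3174438476562, -318.8603210449219), (206.76156616210938, 166.73861694335938), 5.228156566619873) plane [-0.00160267  0.00175963  0.23416475] 0.2328257299169611
scene 2958 ((546.0106201171875, -328.53070068359375), (207.58070373535156, 193.0920867919922), 5.469738960266113) plane [-0.00787218 -0.00658403  0.23541933] 0.23345807958042147
top 200 ((518.0234985351562, -339.42913818359375), (131.6883544921875, 57.180606842041016), 60.343894958496094) plane [ 0.00311519 -0.00188638  0.23087538] 0.23315001488672848
[ 0.52126735 -0.33044724  0.32590585] [[-9.17282960e-02  9.95784073e-01  1.73628538e-05]
 [ 9.95784073e-01  9.17282961e-02 -7.06277498e-06]
 [-8.62566383e-06  1.66417969e-05 -1.00000000e+00]]
```

View pics/c2.png

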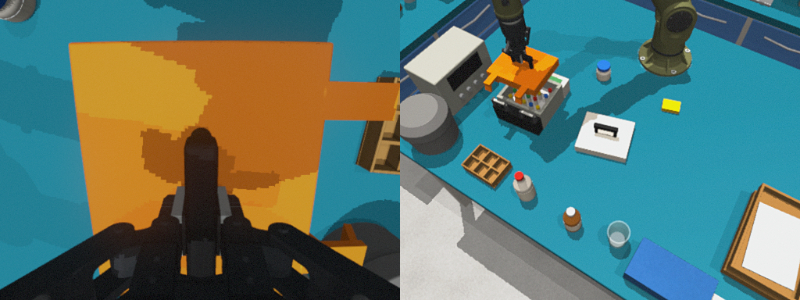

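The lid hangs level over the incubator, with its yaw matched to within 0.2° and its position to about 1 mm. Now I'll lower it.

```bash
python3 -m creep '[{"travel":[-0.1,-0.1,0.5],"turn":[0,0,0]},{"travel":[0,0,1],"turn":[0,0,0]},{"travel":[0,0,1.2],"turn":[0,0,0]},{"travel":[0,0,1.2],"turn":[0,0,0]},{"travel":[0,0,1.2],"turn":[0,0,0]},{"travel":[0,0,1.2],"turn":[0,0,0]},{"travel":[0,0,1],"turn":[0,0,0]},{"travel":[0,0,0.7],"turn":[0,0,0]},{"travel":[0,0,0.5],"turn":[0,0,0]},{"travel":[0,0,0],"turn":[0,0,0]}]'
python3 -m creep '[{"travel":[0,0,0.2],"turn":[0,0,0]},{"travel":[0,0,0.2],"turn":[0,0,0]},{"travel":[0,0,0.2],"turn":[0,0,0]},{"travel":[0,0,0.2],"turn":[0,0,0]},{"travel":[0,0,0.2],"turn":[0,0,0]},{"travel":[0,0,0.2],"turn":[0,0,0]},{"travel":[0,0,0.1],"turn":[0,0,0]},{"travel":[0,0,0.1],"turn":[0,0,0]},{"travel":[0,0,0],"turn":[0,0,0]},{"travel":[0,0,0],"turn":[0,0,0]}]'
```

```text
clock: 11.3
tcp_pos: [0.5202, -0.3315, 0.2403]
eef_rot: [[-0.092, 0.996, -0.001], [0.996, 0.092, 0.001], [0.001, -0.001, -1.0]]
contact_force: [-0.1, 0.3, -2.4]
opening: 0.173
finger_force: 78.3
clock: 12.3
tcp_pos: [0.5204, -0.3316, 0.227]
eef_rot: [[-0.092, 0.996, 0.0], [0.996, 0.092, -0.0], [-0.0, 0.0, -1.0]]
contact_force: [0.5, -0.0, -2.7]
opening: 0.173
finger_force: 78.3
```

```bash
python3 -m creep '[{"travel":[0,0,0.1],"turn":[0,0,0]},{"travel":[0,0,0.1],"turn":[0,0,0]},{"travel":[0,0,0.1],"turn":[0,0,0]},{"travel":[0,0,0.1],"turn":[0,0,0]},{"travel":[0,0,0.05],"turn":[0,0,0]},{"travel":[0,0,0.05],"turn":[0,0,0]},{"travel":[0,0,0],"turn":[0,0,0]},{"travel":[0,0,0],"turn":[0,0,0]},{"travel":[0,0,0],"turn":[0,0,0]},{"travel":[0,0,0],"turn":[0,0,0]}]'
python3 - <<'E'
from h import *
snap('scene','pics/s3')
i=cv2.imread('pics/s3.png')[60:200,80:260]; cv2.imwrite('pics/s3c.png',cv2.resize(i,None,fx=4,fy=4))
p,P=world('pics/s3'); hsv=cv2.cvtColor(p,cv2.COLOR_RGB2HSV); Z=P[...,2]
t=(hsv[...,0]>5)&(hsv[...,0]<25)&(hsv[...,1]>180)&(hsv[...,2]>100)&(P[...,1]<-.1)&(Z>.115)&(Z<.15)
q=P[t]; q=q[abs(q[:,2]-np.median(q[:,2]))<.006]
A=np.c_[q[:,:2],np.ones(len(q))]
print(cv2.minAreaRect((q[:,:2]*1000).astype(np.float32)),np.linalg.lstsq(A,q[:,2],rcond=None)[0],np.median(q[:,2]))
E
```

```text
clock: 13.3
tcp_pos: [0.5204, -0.3316, 0.2219]
eef_rot: [[-0.092, 0.996, 0.0], [0.996, 0.092, -0.0], [-0.0, 0.0, -1.0]]
contact_force: [-0.3, -1.5, -2.2]
opening: 0.172
finger_force: 78.3
((545.2744140625, -329.21343994140625), (206.59532165527344, 193.5026397705078), 5.336429595947266) [-0.00383596 -0.00205212  0.13070923] 0.12929208805252845
```

View pics/s3c.png

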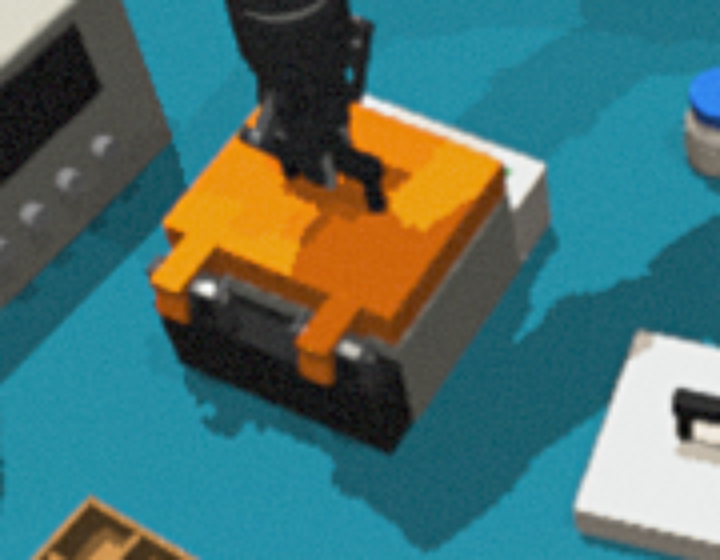

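The crop shows both knuckles down between their plates, at about (172,300) and (320,350), and the lid flat on the rim. I'll press slightly to confirm it's seated.

```bash
python3 -m creep '[{"travel":[0,0,0.05],"turn":[0,0,0]},{"travel":[0,0,0.05],"turn":[0,0,0]},{"travel":[0,0,0.05],"turn":[0,0,0]},{"travel":[0,0,0],"turn":[0,0,0]},{"travel":[0,0,0],"turn":[0,0,0]},{"travel":[0,0,0],"turn":[0,0,0]},{"travel":[0,0,0],"turn":[0,0,0]},{"travel":[0,0,0],"turn":[0,0,0]},{"travel":[0,0,0],"turn":[0,0,0]},{"travel":[0,0,0],"turn":[0,0,0]}]'
```

```text
clock: 14.35
tcp_pos: [0.5204, -0.3316, 0.2215]
eef_rot: [[-0.092, 0.996, 0.001], [0.996, 0.092, -0.001], [-0.001, 0.0, -1.0]]
contact_force: [-2.9, 1.5, 6.7]
opening: 0.175
finger_force: 79.7
```

```bash
python3 -m creep '[{"travel":[0,0,0],"turn":[0,0,0]},{"travel":[0,0,0],"turn":[0,0,0]},{"travel":[0,0,0],"turn":[0,0,0]},{"travel":[0,0,0],"turn":[0,0,0]},{"travel":[0,0,0],"turn":[0,0,0]},{"travel":[0,0,0],"turn":[0,0,0]},{"travel":[0,0,0],"turn":[0,0,0]},{"travel":[0,0,0],"turn":[0,0,0]},{"travel":[0,0,0],"turn":[0,0,0]},{"travel":[0,0,0],"turn":[0,0,0]}]' 6 20
python3 -m creep '[{"travel":[0,0,-0.5],"turn":[0,0,0]},{"travel":[0,0,-1.5],"turn":[0,0,0]},{"travel":[0,0,-2],"turn":[0,0,0]},{"travel":[0,0,-2],"turn":[0,0,0]},{"travel":[0,0,-2],"turn":[0,0,0]},{"travel":[0,0,-2],"turn":[0,0,0]},{"travel":[0,0,-2],"turn":[0,0,0]},{"travel":[0,0,-1],"turn":[0,0,0]},{"travel":[0,0,0],"turn":[0,0,0]},{"travel":[0,0,0],"turn":[0,0,0]}]'
python3 - <<'E'
from h import *
snap('wrist','pics/w4'); snap('scene','pics/s4')
p,P=world('pics/s4'); hsv=cv2.cvtColor(p,cv2.COLOR_RGB2HSV); Z=P[...,2]
t=(hsv[...,0]>5)&(hsv[...,0]<25)&(hsv[...,1]>180)&(hsv[...,2]>100)&(P[...,1]<-.1)&(Z>.115)&(Z<.15)
q=P[t]; q=q[abs(q[:,2]-np.median(q[:,2]))<.006]
A=np.c_[q[:,:2],np.ones(len(q))]
print(cv2.minAreaRect((q[:,:2]*1000).astype(np.float32)),np.linalg.lstsq(A,q[:,2],rcond=None)[0],np.median(q[:,2]))
i=cv2.imread('pics/s4.png')[60:200,80:260]; w=cv2.imread('pics/w4.png')
cv2.imwrite('pics/c4.png',np.hstack([cv2.resize(i,(400,300)),cv2.resize(w,(400,300))]))
E
```

```text
clock: 15.35
tcp_pos: [0.5203, -0.3316, 0.2204]
eef_rot: [[-0.092, 0.996, -0.0], [0.996, 0.092, -0.0], [-0.0, -0.0, -1.0]]
contact_force: [0.1, -0.0, 0.5]
opening: 0.703
finger_force: 0.0
clock: 16.35
tcp_pos: [0.5201, -0.3315, 0.3498]
eef_rot: [[-0.092, 0.996, -0.001], [0.996, 0.092, 0.0], [0.0, -0.001, -1.0]]
contact_force: [-0.1, -0.0, -0.5]
opening: 0.703
finger_force: 0.0
((544.8946533203125, -329.12127685546875), (208.85311889648438, 192.33204650878906), 4.263531684875488) [-0.0022111  -0.00245184  0.12936871] 0.1290330058405379
```

View pics/c4.png

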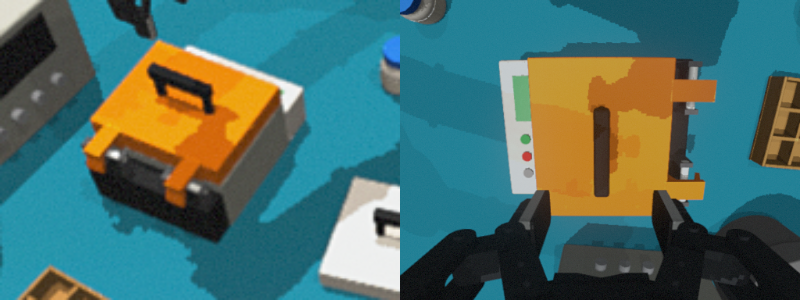

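The lid lies flat, with its top at 129 mm as expected. Both knuckles are over their pins, the gripper is clear, and the white cover hasn't moved.

```bash
python3 -c "
from rig import robot
print(robot.job_done())"
```

```text
the job is handed in; nothing more can be done
None
```

The orange lid is closed flat on the incubator rim with both knuckles over their pins, released and handed in at about 16 s; the white cover was not touched.

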